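# Hold the spring clip open over the run card

### The arm

A 6-joint arm with a two-finger parallel gripper is mounted at the origin on the work surface. World frame = base frame: x ahead of the robot, y to its left, z up, the work surface at z = 0. Lengths are in mm, angles in rad, forces in N, time in s.
With the tool pointing down it reaches from about 400 to 825 mm from the base axis. Payload 7 kg.
Tool frame: the origin (TCP) lies at the very end of the fingers, on their centre line; the grasp point (between the pads) lies 19 mm behind it; x points along the fingers, y is the direction in which the jaws open and shut, and the axes are right-handed (so a half turn about x gives the same grasp; the last joint's range is limited). The gripper opens to 85 mm and grips with 20 to 120 N. Pads are 22 mm wide; open, the fingers measure 114 mm over their backs; the gripper's body (76 mm by 85 mm) begins 54 mm behind the grasp point. The pads swing forward as they close: fully open they stand 13 mm farther back than shut.
Start: joints at [-0.942, 0.359, 0.012, 0, -1.224, -0.288], TCP at [225.586, -636.165, 231.302] pointing down, gripper open.
Joint ranges: [-3.07, 3.07], [-1.43, 2.12], [-1.02, 1.25], [-3.03, 1.67], [-3.05, -0], [-3.03, 3.03]. Speed limits (rad/s): [2.39, 2.39, 3.01, 3.14, 3.14, 3.14].

### API

Orientations are given as [roll, pitch, yaw] about the fixed x, y, z axes, in that order (R = Rz(yaw) Ry(pitch) Rx(roll)).
In Python, from workcell import ctrl gives the robot as it stands. Calls block until the motion is done:
- ctrl.move_ptp(position, orientation): joint-space move of the TCP to a pose.
- ctrl.move_linear(position, orientation=None, v=150, f_stop=None): straight line of the TCP; orientation=None keeps the orientation; v is the mean speed in mm/s. With f_stop (N) it stops when the force on the tool has changed by that much, and returns True; else False.
- ctrl.move_j(angles): joint-space move.
- ctrl.grip(opening, newtons=None): finger opening in mm; newtons is the grip in N (None keeps the last); returns when the fingers have stopped.
- ctrl.dwell(seconds).
- ctrl.inverse_kinematics(position, orientation): joint angles nearest the present ones, or None.
- ctrl.capture(name): name is "side" or "top" or "wrist"; returns a dict with "image" (420x560x3 uint8, blue, green, red), "fx", "fy", "cx", "cy" (pixels), "k1" (the pictures are not rectified: a ray, as slopes to the right and down, at radius r is drawn at 1 + k1 r^2 times it, then the intrinsics apply), "R" (3x3) and "t" (3): a world point X has camera coordinates R X + t. Camera axes: x right, y down, z forward; pixel columns grow to the right and rows downward; lengths in mm; the calibration is good to about 2 mm. A picture is of the moment at which its call begins. There is no depth.
A pose or a line that the arm cannot do raises ctrl.PlanningError and nothing moves.
- ctrl.close_job(): hands the job in, once; it reports no verdict.
Readings, each from a call of its own:
- ctrl.get_clock(): time.
- ctrl.get_qpos(): joint angles.
- ctrl.get_joint_velocities(): joint speeds.
- ctrl.get_tau(): joint torques, N m.
- ctrl.get_eef_pos(): TCP position.
- ctrl.get_eef_rot(): TCP orientation.
- ctrl.get_ft_force(): force on the tool from outside, world axes, zero at the start.
- ctrl.get_torque(): the same for the moment, N m.
- ctrl.get_grip_width(): finger opening in mm.
Only numpy, scipy, OpenCV 4.12 (cv2) and the standard library are available. Lean on these libraries where they do the work, as an engineer would, in place of code of your own. Each camera call takes 0.05 s, during which the arm holds its last target.

### The job

Squeeze open the steel spring clip that is parked on the rim of the grey bin, lift it off, and bring it, jaws down, over the middle of the top edge of the taller of the two standing cards, so that I can slip the waybills in. Finish while holding it there in the gripper, jaws gaping wide, one on each side of the card and touching it nowhere, well down over the edge. Do not knock the cards or anything else on the table about.

Things in the scene. Friction and masses are not known exactly. Their poses are not given: they have to be found in the camera images.
- clip: Steel spring clip, ~70 g: two mirror plates on a pin with a coil spring (10 mm diameter), parked jaws down, handles up, gripping the bin's -x wall. Origin mid-pin, 4 mm above the rim; y along the pin and the rim, x square to the rim, z up along the handles. This is the frame of the +x plate; the other plate is hinged to it, so spread evenly in a grip this frame leans by half the joint value.
- clip_jaw (a joint): Opening of the second plate relative to the first, rad: -0.12 lips touching, 0 as parked on the 4 mm wall, 0.54 fully spread (a stop; lip edges 20 mm apart). Squeezing the handle ends together spreads the jaws: about 4 N a side at 0, 12 N at the stop, so a grip of 20 to 30 N opens it fully; let go, it snaps shut.
- lip_a (a point): Lower inner edge, mid-width, of the jaw lip on the clip's +x side, 31 mm below the pin. The lips are 70 mm wide along y.
- lip_b (a point): The same point on the opposite jaw lip (-x side).
- handle_a (a point): Outermost point, mid-width, of the rolled end (6 mm diameter) of the +x handle, 41 mm above the pin; the handle ends 44 mm above the pin and is 34 mm wide along y. Over both rolled ends the clip is 48 mm wide along x as parked, about 25 mm fully spread.
- handle_b (a point): The same point on the opposite handle (-x side).
- bin: Grey plastic picking bin, open on top, 150 mm (x) by 200 mm (y) by 110 mm high, walls 4 mm, a few small parcels in it up to 55 mm high; it does not move. Origin at the centre of its underside; its -x wall carries the clip, up to 40 mm either side of the wall's middle.
- rim (a point): middle of the top of the bin's -x wall, in the wall's mid-thickness, 110 mm above the table
- tall_card: The taller card: stiff brown board 4 mm thick, 120 mm wide, standing upright in a wooden base 70 by 140 by 24 mm, loose on the table, about 0.6 kg. Origin at the centre of the underside of the base; x is square to the card, y along its width; the top edge is 200 mm above the table.
- tall_card_edge (a point): middle of the tall card's top edge
- low_card: The lower card, not wanted: same make, 160 mm wide (y), top edge 125 mm above the table, base 70 by 180 by 24 mm; origin as above.
- can: drinks can standing, 66 mm diameter, 115 mm high; origin at the centre of its underside; leave alone
- tape: roll of amber packing tape lying flat, 100 mm diameter, 48 mm high; origin at the centre of its underside; leave alone
- parcel: small closed carton 90 by 130 by 60 mm high; origin at the centre of its underside; leave alone

How it is judged (in metres and radians):
On the way, in this order (a step that is already met when the one before it is completed fails the run):
1. the clip is squeezed open while its jaws still straddle the bin's rim (value of joint clip_jaw above 0.25 rad and contact force between the fingers and clip above 2 N and z of each of lip_a, lip_b in the frame of rim below -0.005 m), for 0.1 s.
2. the clip is lifted clear of the bin in the gripper (height (world z) of each of lip_a, lip_b above 0.13 m and contact force between clip and bin below 0.1 N and contact force between the fingers and clip above 2 N), for 0.1 s.
At the end, for the whole second after the job is handed in: The gripper holds the clip at rest (over 4 N), lip edges at least 13 mm apart, one each side of the tall card and at least 8 mm below its top edge, within 20 mm of the middle of the edge; neither clip nor robot touches the card, which stands upright (contact force between the fingers and clip above 4 N and distance between lip_a and lip_b above 0.013 m and z of each of lip_a, lip_b in the frame of tall_card_edge below -0.008 m and ((x of lip_a in the frame of tall_card_edge above 0.003 m and x of lip_b in the frame of tall_card_edge below -0.003 m) or (x of lip_a in the frame of tall_card_edge below -0.003 m and x of lip_b in the frame of tall_card_edge above 0.003 m)) and y of clip in the frame of tall_card_edge between -0.02 and 0.02 m and contact force between each of clip, the arm, the fingers and tall_card below 0.1 N and linear speed of clip below 0.03 m/s and angle between tall_card's own z axis and vertical below 0.05 rad); the arm keeps its last pose, push and grip.
It fails at once if a standing card is pushed more than 15 mm or tipped (distance of any of tall_card, low_card from where it was at the start of the episode above 0.015 m or angle between any of tall_card, low_card's own z axis and vertical above 0.15 rad).
It fails at once if the can, the tape roll or the parcel is pushed more than 20 mm (distance of any of can, tape, parcel from where it was at the start of the episode above 0.02 m).
It also fails if it takes over 40 s, if anything falls off the work surface, if the arm or the gripper's body presses on something with over 40 N, if the wrist force passes 120 N, or if a joint passes its speed limit or range.

## Working session

There is one attempt and no reset: what is moved stays moved. The work goes in short steps, each a Python script; the robot and the scene stay as the last script left them, time stands still between calls to the robot, and variables do not carry over. Pictures are saved under pics/ and viewed, and the job is handed in when it is done.

```bash
ls; mkdir -p pics; python3 - <<'E'
from workcell import ctrl
import cv2,pickle
for n in ["side","top","wrist"]:
    c=ctrl.capture(n); cv2.imwrite(f"pics/{n}0.png",c["image"]); pickle.dump(c,open(f"pics/{n}0.pkl","wb"))
    print(n,c["fx"],c["cx"],c["cy"],c["k1"],(-c["R"].T@c["t"]).round(0),c["R"].round(2).tolist())
print(ctrl.get_clock(),ctrl.get_eef_rot(),ctrl.get_grip_width())
E
```

```text
pics
side 418.3314971030894 273.6804812022906 211.1414209559741 0.031648029151072656 [368. 740. 692.] [[-0.97, -0.25, -0.01], [-0.14, 0.57, -0.81], [0.2, -0.78, -0.59]]
top 429.2435362785881 284.8337874679741 210.35797814686427 -0.0676605743512757 [ 409.   -4. 1233.] [[0.03, -1.0, -0.02], [-0.99, -0.03, -0.14], [0.14, 0.02, -0.99]]
wrist 290.9773737589015 280.9172041329955 204.71919997405595 -0.049011657827349224 [ 149. -662.  372.] [[-0.33, 0.94, 0.0], [0.89, 0.32, 0.32], [0.3, 0.11, -0.95]]
0.15 [1.69784615 1.56950879 2.03856474] 85.59363995037997
```

View pics/side0.png

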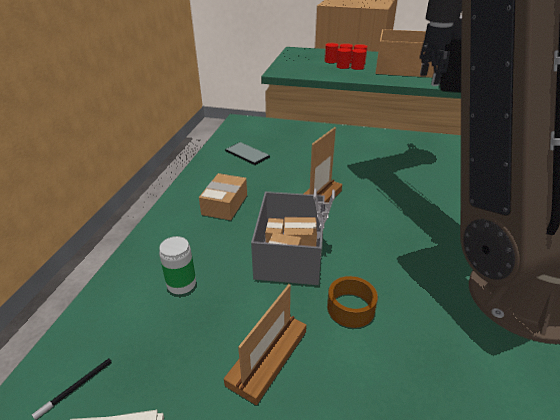

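View pics/top0.png

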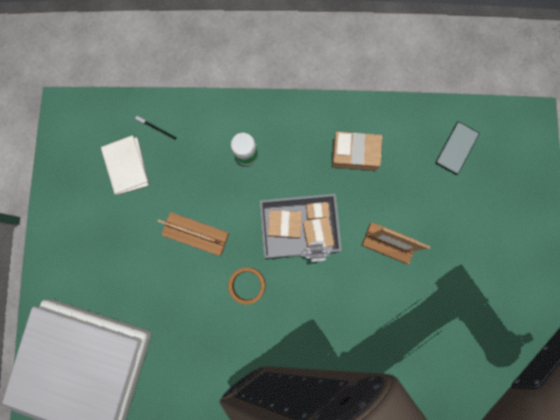

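View pics/wrist0.png

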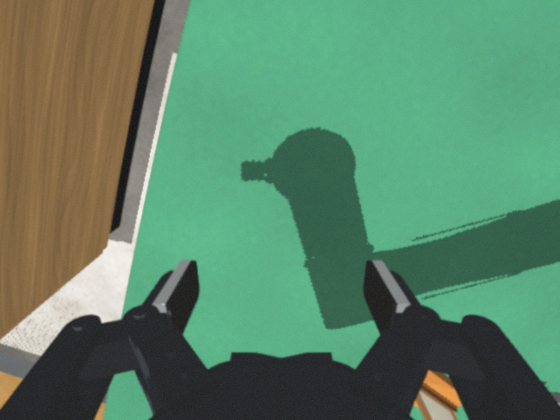

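The top picture shows the bin around (300,226) with the clip on its lower (-x) wall at (316,253). The tall card is right (-y) at (397,240) and the low card left at (195,233). The tape (246,286), can (243,147) and parcel (358,151) are also in view. Next I'll write helpers and zoom in.

```bash
cat > h.py <<'E'
import numpy as np,cv2,pickle
def undist(c,px):
    p=np.array(px,float).reshape(-1,1,2)
    K=np.array([[c["fx"],0,c["cx"]],[0,c["fy"],c["cy"]],[0,0,1]]);D=np.array([c["k1"],0,0,0,0.])
    return cv2.undistortPointsIter(p,K,D,None,None,(3,50,1e-9)).reshape(-1,2)
def ray(c,px):
    s=undist(c,px); d=np.c_[s,np.ones(len(s))]@c["R"]; return -c["R"].T@c["t"], d/np.linalg.norm(d,axis=1)[:,None]
def onz(c,px,z):
    o,d=ray(c,px); return o+d*((z-o[2])/d[:,2])[:,None]
def proj(c,X):
    K=np.array([[c["fx"],0,c["cx"]],[0,c["fy"],c["cy"]],[0,0,1]]);D=np.array([c["k1"],0,0,0,0.])
    return cv2.projectPoints(np.array(X,float).reshape(-1,1,3),cv2.Rodrigues(c["R"])[0],np.array(c["t"],float),K,D)[0].reshape(-1,2)
def tri(views):  # [(c,px),...]
    A=np.zeros((3,3));b=np.zeros(3)
    for c,p in views:
        o,d=ray(c,[p]);P=np.eye(3)-np.outer(d[0],d[0]);A+=P;b+=P@o
    return np.linalg.solve(A,b)
def snap(n,name):
    from workcell import ctrl
    c=ctrl.capture(n); cv2.imwrite(f"pics/{name}.png",c["image"]); pickle.dump(c,open(f"pics/{name}.pkl","wb")); return c
def load(name): return pickle.load(open(f"pics/{name}.pkl","rb"))
def crop(name,x0,y0,x1,y1,k):
    im=load(name)["image"][y0:y1,x0:x1]; cv2.imwrite(f"pics/{name}_c{x0}_{y0}.png",cv2.resize(im,None,fx=k,fy=k,interpolation=cv2.INTER_CUBIC))
E
python3 - <<'E'
from h import *
crop("top0",250,180,450,280,4)
crop("side0",240,110,360,290,3)
c=load("top0")
print(onz(c,[(261,202),(338,196),(264,256),(340,250)],110).round(0))
print("clip",onz(c,[(316,253)],150).round(0),"cardtop",onz(c,[(373,227),(428,248)],200).round(0))
E
```

```text
[[ 583.   86.  110.]
 [ 605. -118.  110.]
 [ 441.   72.  110.]
 [ 462. -125.  110.]]
clip [[451. -61. 150.]] cardtop [[ 516. -194.  200.]
 [ 469. -327.  200.]]
```

View pics/top0_c250_180.png

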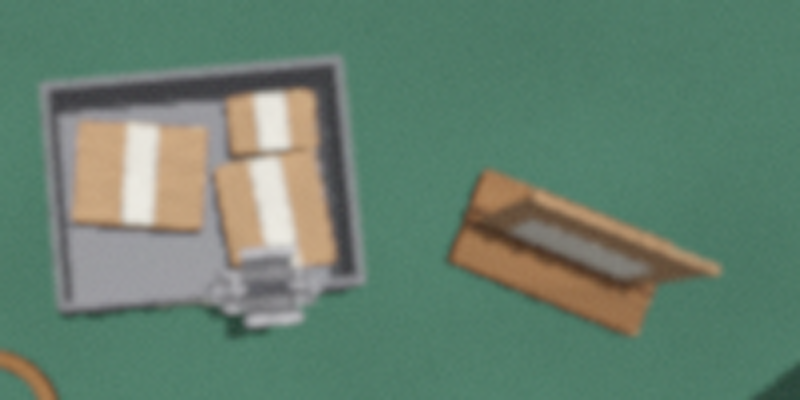

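View pics/side0_c240_110.png

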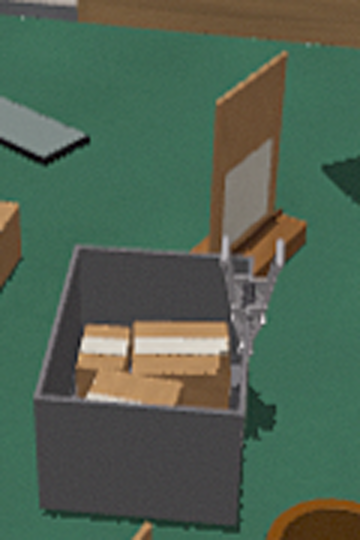

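The side view confirms the clip on the bin's -x wall, with handles spread in a V, and the tall card behind it. The bin yaw is about 0.1 rad and the card yaw about -0.34 rad. I'll move the wrist camera over the clip to refine these.

```bash
cat >> h.py <<'E'
from scipy.spatial.transform import Rotation as Rn
def ori(a):  # tool down, tool y at world angle a
    x=np.array([0,0,-1.]);y=np.array([np.cos(a),np.sin(a),0]);return list(Rn.from_matrix(np.c_[x,y,np.cross(x,y)]).as_euler("xyz"))
E
python3 - <<'E'
from h import *
from workcell import ctrl
R=Rn.from_euler("xyz",ctrl.get_eef_rot()).as_matrix();print(R.round(2))
cc=load("wrist0");print("cam in tool",R.T@(-cc["R"].T@cc["t"]-np.array(ctrl.get_eef_pos())),(R.T@cc["R"].T).round(2))
for a in (0.106,0.106+np.pi):
    for p in ([440,-61,300],[451,-61,139]):
        q=ctrl.inverse_kinematics(p,ori(a));print(a,p,None if q is None else np.round(q,2))
for a in (-0.34,-0.34+np.pi):
    q=ctrl.inverse_kinematics([495,-258,300],ori(a));print(a,None if q is None else np.round(q,2))
E
```

```text
[[-0.   -0.33  0.94]
 [ 0.    0.94  0.33]
 [-1.    0.   -0.  ]]
cam in tool [-141.89940413    0.57443406  -80.77842947] [[-0.   -0.32  0.95]
 [ 1.   -0.    0.  ]
 [ 0.    0.95  0.32]]
0.106 [440, -61, 300] [ 0.31 -0.08 -0.35  0.   -1.3   2.94]
0.106 [451, -61, 139] [ 0.3   0.08 -0.59  0.   -0.91  2.95]
3.247592653589793 [440, -61, 300] [ 0.31 -0.08 -0.35  0.   -1.3  -0.2 ]
3.247592653589793 [451, -61, 139] [ 0.3   0.08 -0.59  0.   -0.91 -0.19]
-0.34 [-0.13  0.13 -0.14  0.   -1.3   2.93]
2.8015926535897933 [-0.13  0.13 -0.14  0.   -1.3  -0.21]<sys>:0: UserWarning: Gimbal lock detected. Setting third angle to zero since it is not possible to uniquely determine all angles.
```

```bash
python3 - 2>/dev/null <<'E'
from h import *
from workcell import ctrl
a=.106+np.pi
ctrl.move_ptp([451,-61,300],ori(a)); snap("wrist","w1")
ctrl.move_ptp([451,-120,280],ori(a)); snap("wrist","w2")
ctrl.move_ptp([490,-258,360],ori(-.34+np.pi)); snap("wrist","w3")
print(ctrl.get_clock())
E
for i in 1 2 3; do cp pics/w$i.png /tmp/; done
```

```text
3.5833
```

View pics/w1.png

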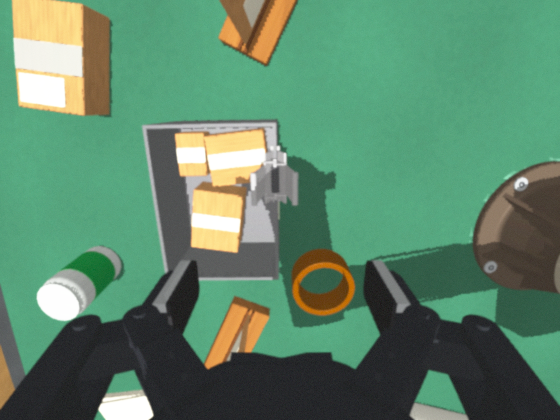

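View pics/w2.png

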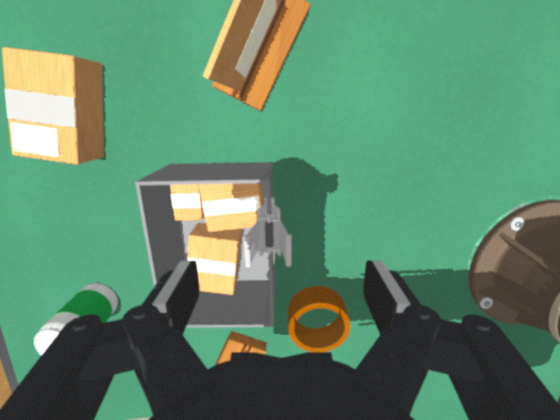

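View pics/w3.png

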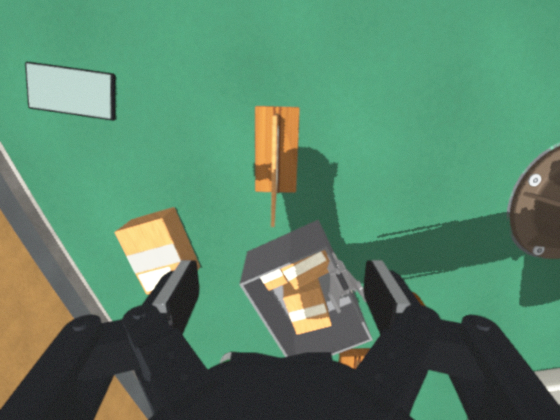

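w1 and w2 show the clip near image centre, at (275,180) and (277,235), and the bin wall almost vertical in the image, so the yaw guess is good. w3 shows the card edge-on with its top edge running about (276,110) to (273,227). Next I'll zoom for exact features.

```bash
python3 - <<'E'
from h import *
crop("w1",220,110,320,210,6)
crop("w2",210,150,310,260,5)
crop("w3",240,90,310,240,4)
E
```

```text
(no output)
```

View pics/w1_c220_110.png

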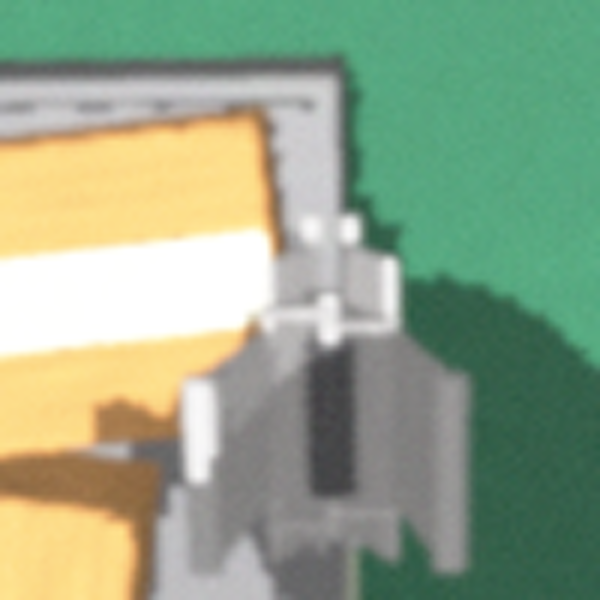

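View pics/w2_c210_150.png

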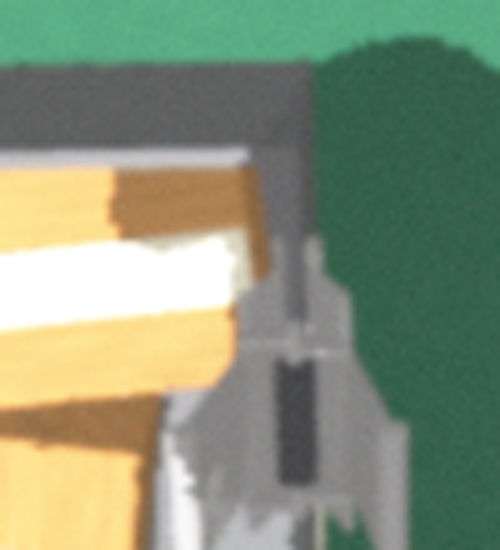

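View pics/w3_c240_90.png

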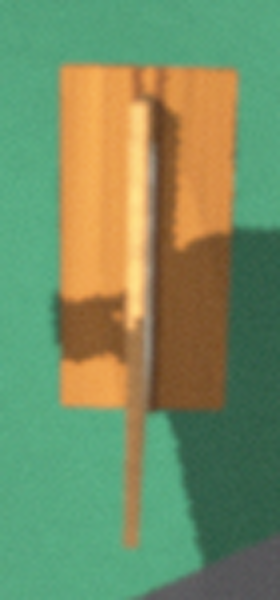

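```bash
python3 - <<'E'
from h import *
c=load("w1")
P=onz(c,[(250.8,173),(250.8,206),(298.3,173),(298.3,206)],155);print(P.round(1)); print("mid",P.mean(0), "width",np.linalg.norm(P[:2].mean(0)-P[2:].mean(0)))
W=onz(c,[(277.5,120.8),(279.2,209)],110);print("wall outer w1",W.round(1)); d=W[0]-W[1];print("yaw",np.arctan2(-(-d)[0],(-d)[1]))
c2=load("w2")
W2=onz(c2,[(210+315/5,150+150/5)],110);print("w2?",W2.round(1))
Q=onz(c2,[(210+408/5,235)],155);print("w2 right roll",Q)
P2=onz(c,[(298.3,189)],155);print("w1 right roll",P2)
c3=load("w3")
E=onz(c3,[(240+139.5/4,90+100/4),(240+131.5/4,90+548/4)],200);d=E[0]-E[1];print("card",E.round(1),"len",np.linalg.norm(d),"mid",E.mean(0),"yaw",np.arctan2(d[0],-d[1]))
# top view
c0=load("top0");E0=onz(c0,[(250+535/4,180+191/4),(250+720/4,180+268/4)],200);d=E0[1]-E0[0];print("card top",E0.round(1),np.linalg.norm(d),E0.mean(0),np.arctan2(d[0],-d[1]))
H=onz(c0,[(250+270/4,180+250/4),(250+275/4,180+322/4)],155);print("clip top",H.round(1),H.mean(0))
print("card in side view", proj(load("side0"),E).round(1), "in top",proj(c0,E).round(1))
Pm=P.mean(0);print("rolls in side",proj(load("side0"),[P[:2].mean(0),P[2:].mean(0)]).round(1))
E
```

```text
[[483.4 -76.2 155. ]
 [480.8 -41.3 155. ]
 [435.9 -81.2 155. ]
 [431.6 -46.5 155. ]]
mid [457.91759309 -61.30076902 155.        ] width 48.59777355677081
wall outer w1 [[ 462.1 -127.5  110. ]
 [ 449.6  -25.3  110. ]]
yaw 0.12124015589441382
w2? [[ 459.8 -125.4  110. ]]
w2 right roll [[435.97739789 -82.05687846 155.        ]]
w1 right roll [[433.85875264 -64.67787962 155.        ]]
card [[ 471.2 -329.1  200. ]
 [ 514.3 -216.3  200. ]] len 120.73572182670497 mid [ 492.70952719 -272.70639116  200.        ] yaw -0.36502803659671645
card top [[ 514.6 -220.4  200. ]
 [ 471.1 -332.1  200. ]] 119.9424838029494 [ 492.89130959 -276.25402032  200.        ] -0.3710472042532667
clip top [[477.5 -63.7 155. ]
 [432.7 -67.7 155. ]] [455.07379132 -65.70395919 155.        ]
card in side view [[335.  127.1]
 [312.2 144. ]] in top [[428.7 247. ]
 [382.1 227.9]]
rolls in side [[313.1 193.8]
 [334.4 195.3]]
```

Views agree to about 3 mm. The clip is at about (456.5,-62), bin yaw 0.115, the card edge middle at about (493,-274) and its yaw -0.367. Now I'll go down to the clip with the gripper open.

```bash
python3 - 2>/dev/null <<'E'
from h import *
from workcell import ctrl
a=.115+np.pi
ctrl.move_ptp([456.5,-62,260],ori(a))
print(ctrl.move_linear([456.5,-62,139],v=100,f_stop=8), np.round(ctrl.get_ft_force(),1),ctrl.get_eef_pos())
ctrl.grip(60,20); print(ctrl.get_grip_width(),ctrl.get_clock())
snap("side","s4");snap("wrist","w4");crop("s4",270,130,400,250,5)
E
```

```text
False [-0.1  0.1 -0. ] [456.92248308 -61.95824027 139.53494219]
59.6348967680681 6.2083
```

View pics/s4_c270_130.png

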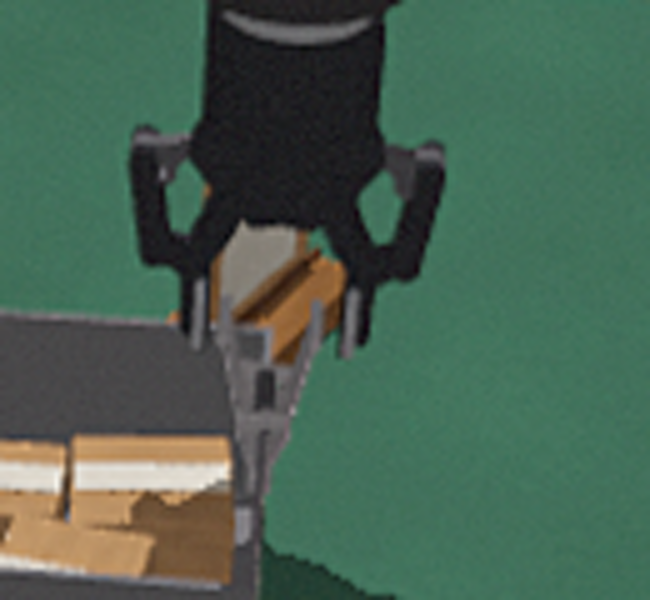

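View pics/w4.png

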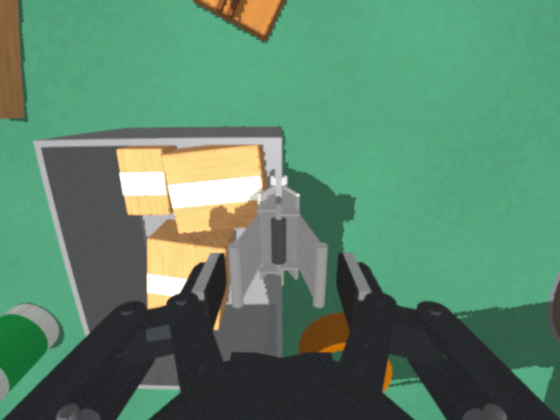

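The pads straddle the handles. The wrist view has pads at 222 and 340, rolls at 230 and 326, so the gripper sits about 1.3 mm to the -x side. In the side view the pads reach a bit low. I'll correct both, then squeeze.

```bash
python3 - 2>/dev/null <<'E'
from h import *
from workcell import ctrl
ctrl.move_linear([457.8,-61.8,143.5],v=50)
print(ctrl.get_eef_pos())
for w in (52,46,40):
    ctrl.grip(w,28); print(round(ctrl.get_grip_width(),1),np.round(ctrl.get_ft_force(),1),np.round(ctrl.get_torque(),2))
ctrl.grip(18,28); ctrl.dwell(.3)
print(round(ctrl.get_grip_width(),1),np.round(ctrl.get_ft_force(),1),np.round(ctrl.get_torque(),2),ctrl.get_clock())
snap("side","s5");snap("wrist","w5");crop("s5",270,130,400,250,5);crop("w5",190,120,370,320,3)
E
```

```text
[458.22991063 -61.71110984 143.91044347]
52.2 [0.2 1.2 0. ] [ 0.02 -0.   -0.02]
46.3 [-2.4  0.7  4.7] [0.07 0.71 0.03]
40.1 [-2.   0.2 11.4] [ 0.12  0.56 -0.04]
22.6 [ 2.9  1.2 20.7] [ 0.22 -0.66 -0.01] 7.8583
```

View pics/s5_c270_130.png

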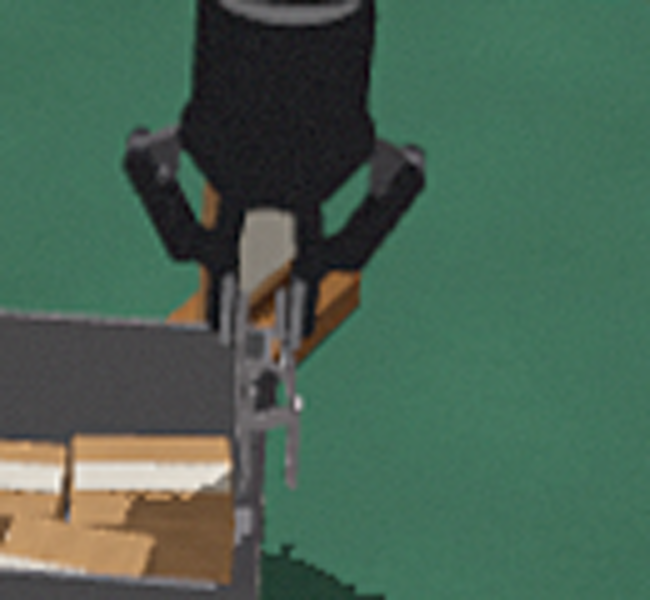

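View pics/w5_c190_120.png

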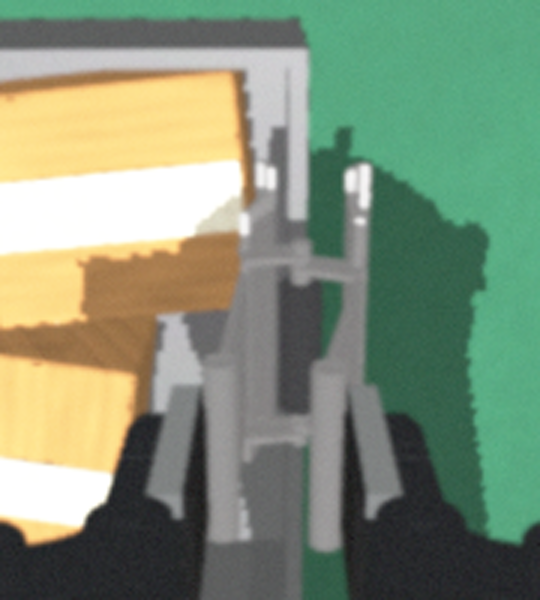

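The jaws are open wide either side of the wall: the lips are at about x 265 and 355 with the wall at about 298 in the wrist crop. The pads press down about 20 N as they swing, and lifting will release that.

```bash
python3 - 2>/dev/null <<'E'
from h import *
from workcell import ctrl
p=ctrl.get_eef_pos()
ctrl.move_linear([458.2,-61.7,165],v=30); print(np.round(ctrl.get_ft_force(),1),round(ctrl.get_grip_width(),1))
ctrl.move_linear([458.2,-61.7,300],v=120); ctrl.dwell(.3)
print(ctrl.get_eef_pos(),round(ctrl.get_grip_width(),1),np.round(ctrl.get_ft_force(),1),ctrl.get_clock())
snap("side","s6");snap("wrist","w6");crop("s6",260,30,400,170,4);crop("w6",190,120,370,320,3)
E
```

```text
[4.4 1.4 0.6] 22.7
[458.09036435 -61.73060354 299.69684129] 22.6 [ 0.2  0.2 -0.8] 10.4
```

View pics/s6_c260_30.png

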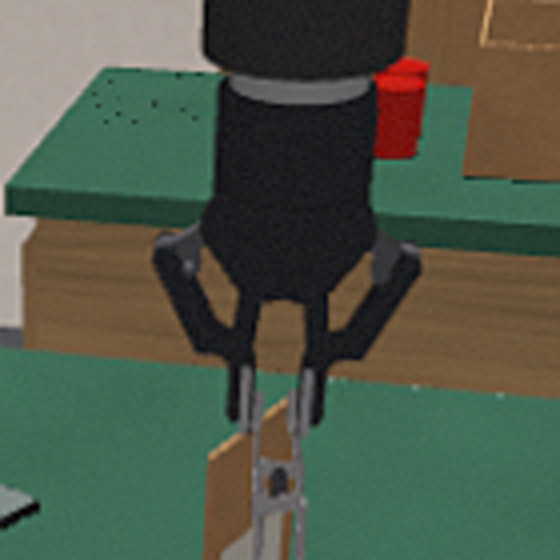

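View pics/w6_c190_120.png

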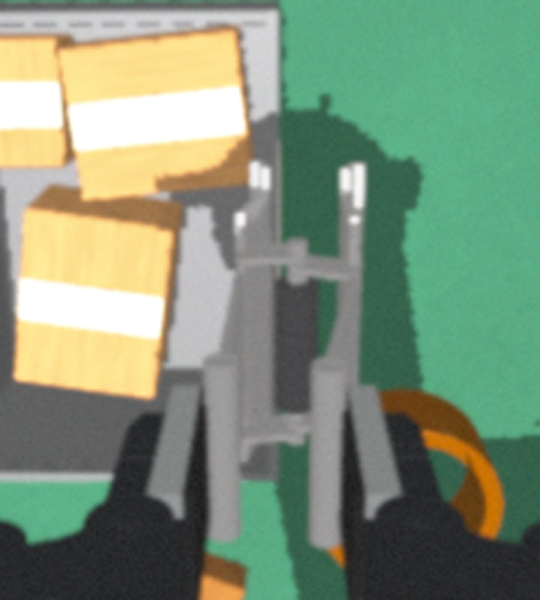

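Lifted with the grip steady at 22.6 mm. The wrist crop shows the rolls centred at x≈274 (tool centre) but the pin hub at 297 and the lips at about 305, so the clip leans roughly 0.1 rad in the grip. I'll measure it properly.

```bash
python3 - <<'E'
from h import *
crop("s6",300,100,360,200,6)
crop("w6",245,160,325,310,5.3) if 0 else crop("w6",245,160,325,250,7)
E
```

```text
(no output)
```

View pics/s6_c300_100.png

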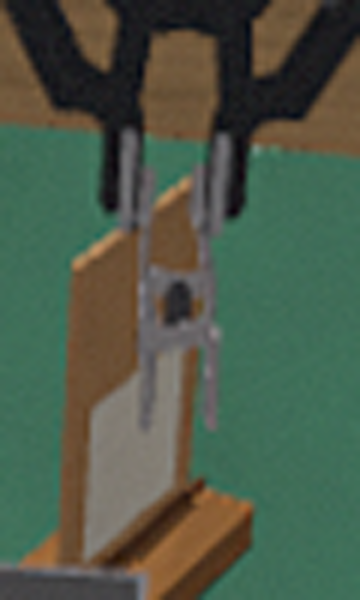

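View pics/w6_c245_160.png

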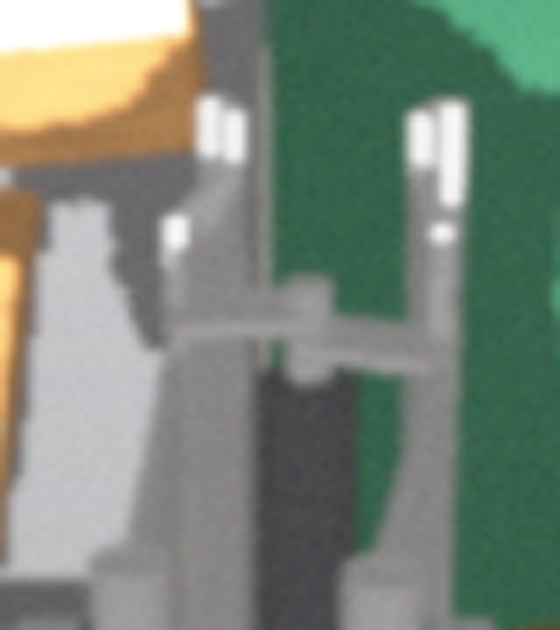

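```bash
cat >> h.py <<'E'
def toolplane(c,px,z,pos,Rt):  # intersect rays with plane tool-z = z, return tool coords
    o,d=ray(c,px); o=Rt.T@(o-pos); d=d@Rt
    return o+d*((z-o[2])/d[:,2])[:,None]
E
python3 - 2>/dev/null <<'E'
from h import *
pos=np.array([458.09,-61.73,299.7]);Rt=Rn.from_euler("xyz",ori(.115+np.pi)).as_matrix()
c=load("w6");s=load("s6")
L=toolplane(c,[(245+245/7,160+98/7),(245+407/7,160+100/7)],-35,pos,Rt);print("lips wrist",L.round(1))
L2=toolplane(s,[(300+154/6,100+430/6),(300+205/6,100+430/6)],35,pos,Rt);print("lips side",L2.round(1))
r=toolplane(c,[(190+205/3,120+358/3),(190+238/3,120+358/3),(190+310/3,120+358/3),(190+343/3,120+358/3)],-17,pos,Rt);print("rolls far end",r.round(1))
r=toolplane(c,[(190+208/3,120+540/3),(190+240/3,120+540/3),(190+310/3,120+545/3),(190+340/3,120+545/3)],17,pos,Rt);print("rolls near end",r.round(1))
E
```

```text
lips wrist [[ 63.8  -1.1 -35. ]
 [ 62.9  15.5 -35. ]]
lips side [[63.4  0.4 35. ]
 [62.2 18.2 35. ]]
rolls far end [[ -7.5 -12.  -17. ]
 [ -7.5  -6.4 -17. ]
 [ -7.5   5.8 -17. ]
 [ -7.5  11.4 -17. ]]
rolls near end [[-11.3 -12.1  17. ]
 [-11.3  -6.4  17. ]
 [-12.8   6.1  17. ]
 [-12.8  11.4  17. ]]
```

Two views agree: lip middle at tool (63, 8, 0), roll middle at (-10, 0, 0), so a lean of 0.11 rad and a lip gap of about 17 mm. I'll tilt the tool to set the clip upright, hover over the card and check.

```bash
cat >> h.py <<'E'
TH=0.112; LIP=np.array([63,8.2,0.])
def lippose(P,a):
    x=np.array([0,0,-1.]);y=np.array([np.cos(a),np.sin(a),0]);C=np.c_[x,y,np.cross(x,y)]
    T=np.array([[np.cos(TH),-np.sin(TH),0],[np.sin(TH),np.cos(TH),0],[0,0,1]])
    Rt=C@T.T; return list(np.array(P)-Rt@LIP), list(Rn.from_matrix(Rt).as_euler("xyz"))
E
python3 - <<'E'
from h import *
from workcell import ctrl
a=-.367+np.pi
p,o=lippose([492.8,-274.5,260],a);print(np.round(p,1),np.round(o,3))
ctrl.move_ptp(p,o)
p,o=lippose([492.8,-274.5,218],a);ctrl.move_linear(p,o,v=80); ctrl.dwell(.4)
print(ctrl.get_eef_pos(),ctrl.get_eef_rot(),np.round(p,1),ctrl.get_grip_width(),np.round(ctrl.get_ft_force(),1),ctrl.get_clock())
snap("wrist","w7");snap("side","s7");snap("top","t7")
crop("w7",230,130,350,310,3.3);crop("s7",280,60,370,180,5)
E
```

```text
[ 493.8 -274.9  323.5] [-1.571  1.459 -0.367]
[ 493.89313729 -274.95594868  281.76077062] [-1.5701815   1.45839288 -0.36645735] [ 493.8 -274.9  281.5] 22.591861282251937 [ 0.1  0.7 -0.5] 12.45
```

View pics/w7_c230_130.png

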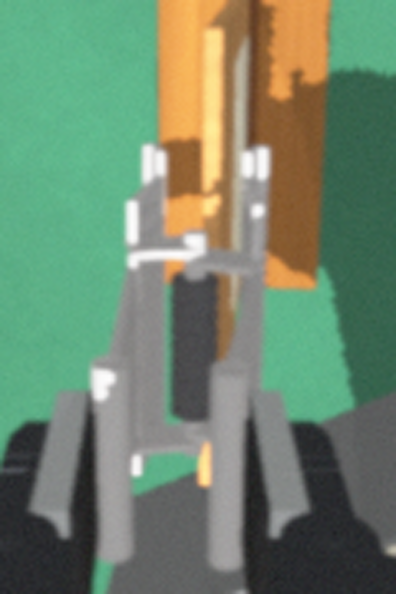

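View pics/s7_c280_60.png

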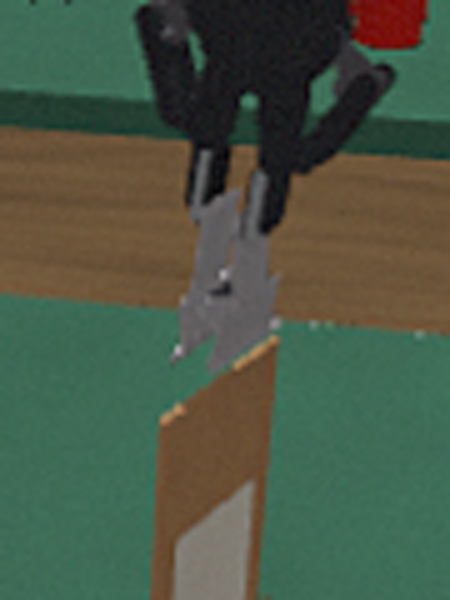

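```bash
python3 - <<'E'
from h import *
from workcell import ctrl
c=load("w7"); f=lambda x,y:(230+x/3.3,130+y/3.3)
pos=np.array(ctrl.get_eef_pos());Rt=Rn.from_euler("xyz",ctrl.get_eef_rot()).as_matrix()
E=onz(c,[f(213,28),f(204.5,485)],200);d=E[0]-E[1];m=E.mean(0);yaw=np.arctan2(d[0],-d[1]);print("card",E.round(1),np.linalg.norm(d),m.round(1),"yaw",yaw)
L=toolplane(c,[f(166,146),f(242,150)],-35,pos,Rt);W=pos+L@Rt.T;print("lips tool",L.round(1),"world",W.round(1))
R=toolplane(c,[f(92,368),f(133,365),f(210,365),f(248,365)],-17,pos,Rt);print("rolls",R.round(1),(pos+R.mean(0)@Rt.T).round(1))
# lips in card frame
u=np.array([-np.sin(yaw),np.cos(yaw),0]);n=np.array([np.cos(yaw),np.sin(yaw),0])
print("card-frame x,y,z of lips",[( round((w-m)@n,1),round((w-m)@u,1),round(w[2]-200,1)) for w in W])
s=load("s7");g=lambda x,y:(280+x/5,60+y/5)
print("side: card ends", onz(s,[g(163,422),g(278,343)],200).round(1), "proj of wrist card ends",((proj(s,E)-[280,60])*5).round(0))
LL=toolplane(s,[g(180,357),g(218,368)],35,pos,Rt);print("lips side",LL.round(1))
E
```

```text
card [[ 471.7 -329.   200. ]
 [ 515.3 -217.1  200. ]] 120.10349726545111 [ 493.5 -273.1  200. ] yaw -0.37131238934712624
lips tool [[ 62.6  -0.4 -35. ]
 [ 58.7  15.9 -35. ]] world [[ 488.1 -310.3  219.4]
 [ 472.7 -304.3  221.5]]
rolls [[-10.3 -11.5 -17. ]
 [ -9.2  -5.4 -17. ]
 [ -9.3   6.4 -17. ]
 [ -9.3  12.2 -17. ]] [ 486.3 -290.3  291. ]
card-frame x,y,z of lips [(np.float64(8.5), np.float64(-36.6), np.float64(19.4)), (np.float64(-8.1), np.float64(-36.7), np.float64(21.5))]
side: card ends [[ 512.9 -214.3  200. ]
 [ 468.3 -320.2  200. ]] proj of wrist card ends [[274. 336.]
 [159. 419.]]
lips side [[59.1  2.4 35. ]
 [56.7 24.6 35. ]]
```

```bash
python3 - <<'E'
from h import *
crop("t7",350,190,460,280,6)
E
```

```text
(no output)
```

View pics/t7_c350_190.png

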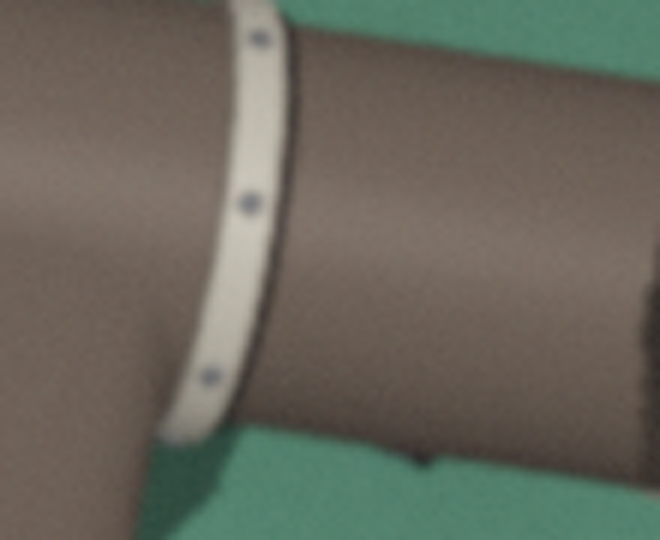

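In the wrist view the lips straddle the card at +8.5 and -8.1 mm in the card frame, and the top view is blocked by the arm. I'll lower slowly with a force stop.

```bash
python3 - <<'E'
from h import *
from workcell import ctrl
a=-.369+np.pi
p,o=lippose([493.3,-273.5,180],a)
print(ctrl.move_linear(p,o,v=25,f_stop=3)); ctrl.dwell(.5)
print(ctrl.get_eef_pos(),np.round(p,1),ctrl.get_grip_width(),np.round(ctrl.get_ft_force(),2),np.round(ctrl.get_torque(),3),ctrl.get_clock())
snap("wrist","w8");snap("side","s8")
crop("w8",230,130,350,310,3.3);crop("s8",280,60,370,180,5)
E
```

```text
False
[ 494.3639939  -273.91477919  243.5681429 ] [ 494.3 -273.9  243.5] 22.519177975257552 [ 0.35 -0.46 -1.15] [0.141 0.354 0.036] 14.7667
```

View pics/w8_c230_130.png

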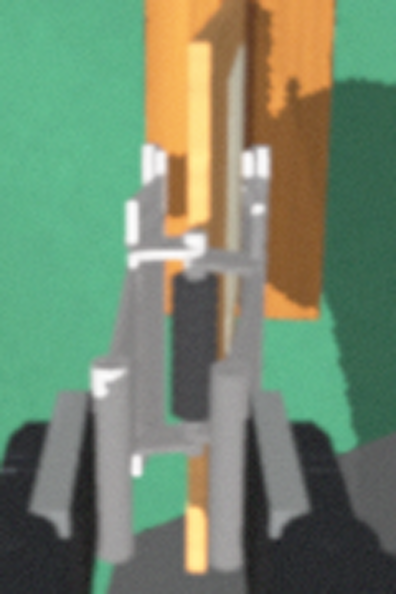

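View pics/s8_c280_60.png

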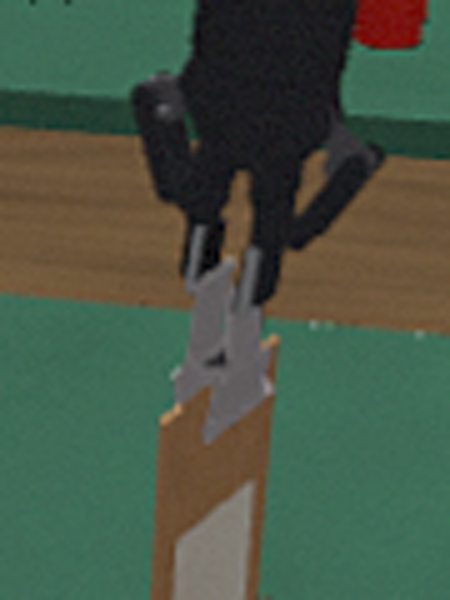

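```bash
python3 - <<'E'
from h import *
from workcell import ctrl
c=load("w8"); f=lambda x,y:(230+x/3.3,130+y/3.3)
pos=np.array(ctrl.get_eef_pos());Rt=Rn.from_euler("xyz",ctrl.get_eef_rot()).as_matrix()
E=onz(c,[f(199.5,43),f(197,572)],200);d=E[0]-E[1];m=E.mean(0);yaw=np.arctan2(d[0],-d[1]);print("card",E.round(1),np.linalg.norm(d),m.round(1),"yaw",yaw)
L=toolplane(c,[f(166,146),f(242,150)],-35,pos,Rt);W=pos+L@Rt.T
u=np.array([-np.sin(yaw),np.cos(yaw),0]);n=np.array([np.cos(yaw),np.sin(yaw),0])
for w in W: print("lip card-frame",np.round([(w-m)@n,(w-m)@u+35,w[2]-200],1))
s=load("s8");g=lambda x,y:(280+x/5,60+y/5)
w=pos+toolplane(s,[g(207,440)],35,pos,Rt)@Rt.T
print("side lip",np.round([(w[0]-m)@n,(w[0]-m)@u-35,w[0][2]-200],1))
for i in range(3): ctrl.dwell(.3);print(np.round(ctrl.get_ft_force(),2),ctrl.get_grip_width())
E
```

```text
card [[ 471.7 -328.8  200. ]
 [ 514.4 -216.6  200. ]] 120.04397002620678 [ 493.1 -272.7  200. ] yaw -0.3633398963803356
lip card-frame [  8.7  -0.7 -18.8]
lip card-frame [ -7.9  -0.6 -16.7]
side lip [-13.6  -0.6 -18.7]
[1.05 0.43 0.2 ] 22.834222517434885
[-0.31  0.98 -1.28] 22.466289376413165
[ 0.05  0.27 -1.28] 22.61261197116186
```

Lips sit at +8.7 and -7.9 mm either side of the card, 17–19 mm below the edge and centred within 1 mm. The forces show only noise, so I'm handing in.

```bash
python3 - <<'E'
from workcell import ctrl
print(ctrl.close_job(),ctrl.get_clock())
E
```

```text
the job is handed in; nothing more can be done
the job is handed in; nothing more can be done
```

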